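Stand the tipped glue bottles back in the rack and shut the keeper bar

TASK

The keeper bar along the front of the glue rack came open and bottles have tipped out onto the bench. Stand every lying bottle upright in a free place of the rack's lane, among those already standing there, while the bar is still folded down; then swing the keeper bar up shut until it snaps fully home in its catch, leaving all the bottles standing in the lane. Do not disturb the drying mosaic or knock over the jar of adhesive.

Things in the scene. Friction and masses are not known exactly. Their poses are not given: they have to be found in the camera images.
- lane (a point): centre of the floor of the rack's lane, 12 mm above the bench. y runs along the lane (left seen from the robot), x across it away from the robot, z up. Inside: 68 mm front to back, 506 mm long: room for six bottles, 80 mm apart at y = -200, -120, -40, 40, 120, 200 mm (places not marked or divided)
- rack: plywood bottle rack fixed to the bench, 542 mm long; origin under its middle on the bench, axes as the lane's. Above the lane floor: front and back lips 10 mm (8 thick), back rail (10 thick) 80 mm at x = +60 mm, end boards 48 mm (y = +-253 to +-269)
- keeper (a joint): angle of the keeper bar, rad: 0 = shut, standing up along the front of the lane; grows as it folds forward and down towards the robot, 1.3 = stop. Stiff hinge: stays where it is left (2 to 4 N along its arc moves it). On shutting it rides over a spring ball from about 0.3 to 0.16 rad (some 8 N more), then snaps to 0 against its stop and is held
- keeper_hinge (a point): middle of the hinge axis of the keeper bar, which runs along the lane's y, low at the front of the rack: x = -52, y = 0, z = +23 mm in the lane's frame; fixed to the rack. At joint angle t the bar lies 55 sin t mm in front of it (to -x) and 55 cos t mm above it
- keeper_bar (a point): middle of the keeper bar: a round steel rod 12 mm thick that runs the length of the rack on two 55 mm arms at its ends (y = +-261 mm); moves with it. Fingers in front of it can carry it shut anywhere along it, if they rise with its arc (a level push may jam it)
- keeper_knob (a point): centre of the red round knob (22 mm thick, 30 mm long along y) on the right (-y) end of the keeper bar, 308 mm from its middle, beyond the end of the rack; free all round but for the post of the ball catch (18 mm thick, up to 60 mm above the lane floor) 25 mm nearer the rack
- tipped_1: white square-sided glue bottle, red cap: body 50 x 50 x 105 mm with rounded edges, sloping shoulder, cap 28 mm across; 140 mm tall in all, 0.18-0.35 kg, weight centred 54 mm above the base. Origin: centre of its base; z towards the cap, x and y through the flat sides. Found lying on the bench on a flat side, in front of the rack; three or four of these four are there
- tipped_2: white square-sided glue bottle, red cap: body 50 x 50 x 105 mm with rounded edges, sloping shoulder, cap 28 mm across; 140 mm tall in all, 0.18-0.35 kg, weight centred 54 mm above the base. Origin: centre of its base; z towards the cap, x and y through the flat sides. Found lying on the bench on a flat side, in front of the rack; three or four of these four are there
- tipped_3: white square-sided glue bottle, red cap: body 50 x 50 x 105 mm with rounded edges, sloping shoulder, cap 28 mm across; 140 mm tall in all, 0.18-0.35 kg, weight centred 54 mm above the base. Origin: centre of its base; z towards the cap, x and y through the flat sides. Found lying on the bench on a flat side, in front of the rack; three or four of these four are there
- tipped_4: white square-sided glue bottle, red cap: body 50 x 50 x 105 mm with rounded edges, sloping shoulder, cap 28 mm across; 140 mm tall in all, 0.18-0.35 kg, weight centred 54 mm above the base. Origin: centre of its base; z towards the cap, x and y through the flat sides. Found lying on the bench on a flat side, in front of the rack; three or four of these four are there
- stood_1: white square-sided glue bottle, red cap: body 50 x 50 x 105 mm with rounded edges, sloping shoulder, cap 28 mm across; 140 mm tall in all, 0.18-0.35 kg, weight centred 54 mm above the base. Origin: centre of its base; z towards the cap, x and y through the flat sides. Already stands loose in the lane; one or two of these six are there
- stood_2: white square-sided glue bottle, red cap: body 50 x 50 x 105 mm with rounded edges, sloping shoulder, cap 28 mm across; 140 mm tall in all, 0.18-0.35 kg, weight centred 54 mm above the base. Origin: centre of its base; z towards the cap, x and y through the flat sides. Already stands loose in the lane; one or two of these six are there
- stood_3: white square-sided glue bottle, red cap: body 50 x 50 x 105 mm with rounded edges, sloping shoulder, cap 28 mm across; 140 mm tall in all, 0.18-0.35 kg, weight centred 54 mm above the base. Origin: centre of its base; z towards the cap, x and y through the flat sides. Already stands loose in the lane; one or two of these six are there
- stood_4: white square-sided glue bottle, red cap: body 50 x 50 x 105 mm with rounded edges, sloping shoulder, cap 28 mm across; 140 mm tall in all, 0.18-0.35 kg, weight centred 54 mm above the base. Origin: centre of its base; z towards the cap, x and y through the flat sides. Already stands loose in the lane; one or two of these six are there
- stood_5: white square-sided glue bottle, red cap: body 50 x 50 x 105 mm with rounded edges, sloping shoulder, cap 28 mm across; 140 mm tall in all, 0.18-0.35 kg, weight centred 54 mm above the base. Origin: centre of its base; z towards the cap, x and y through the flat sides. Already stands loose in the lane; one or two of these six are there
- stood_6: white square-sided glue bottle, red cap: body 50 x 50 x 105 mm with rounded edges, sloping shoulder, cap 28 mm across; 140 mm tall in all, 0.18-0.35 kg, weight centred 54 mm above the base. Origin: centre of its base; z towards the cap, x and y through the flat sides. Already stands loose in the lane; one or two of these six are there
- mosaic: finished mosaic round drying on a 170 mm wooden disc (13 mm thick in all) at the right of the bench; origin at the centre of its underside; not to be disturbed
- jar: amber glass jar of adhesive, with a steel lid, 80 mm across and 88 mm tall, standing at the left beyond the rack; origin at the centre of its underside; not to be knocked over

How it is judged:
By the outcome, as a careful person would: the job done as asked, in the order asked, and still so for the second after the job is handed in, with the robot touching nothing.
Of stood_1, stood_2, stood_3, stood_4, stood_5, stood_6 only 1 to 2 are there at a start; the rules pass over those that are not, and their reading is None.
Of tipped_1, tipped_2, tipped_3, tipped_4 only 3 to 4 are there at a start; the rules pass over those that are not, and their reading is None.
At some moment in a run one of tipped_1, tipped_2, tipped_3, tipped_4 may be knocked a few centimetres aside while the robot is not near it.
Once in a run the grip may slacken for a moment while it holds something.
It also fails if it takes over 210 s, if anything falls off the work surface, if the arm or the gripper's body presses on something with over 40 N, if the wrist force passes 120 N, or if a joint passes its speed limit or range.

ROBOT

A 7-joint arm with a two-finger parallel gripper is mounted at the origin on the work surface. World frame = base frame: x ahead of the robot, y to its left, z up, the work surface at z = 0. Lengths are in m, angles in rad, forces in N, time in s.
With the tool pointing down it reaches from about 0.425 to 0.925 m from the base axis. Payload 6.8 kg.
Tool frame: the origin (TCP) lies between the finger pads; the fingertips stand r.tcp_to_tips ahead of it and the grasp point (between the pads) is the TCP (r.tcp_to_tips is the distance from the TCP to the fingertips, in m); z points along the fingers, y is the line along which they close (so a half turn about z gives the same grasp; the last joint's range is limited). The gripper opens to 85 mm and grips with 20 to 120 N. Pads are 22 mm wide; open, the fingers measure 114 mm over their backs; the gripper's body (76 mm by 85 mm) begins 54 mm behind the grasp point. The pads swing forward as they close: fully open they stand 13 mm farther back than shut.
Start: joints at [1.061, 0.477, 0.022, 1.555, -0.011, 1.109, -0.083], TCP at [0.264, -0.621, 0.25] pointing down, gripper open.
Joint ranges: [-2.96, 2.96], [-0.34, 2.1], [-1.41, 1.46], [0.24, 2.44], [-1.37, 4.51], [0.17, 1.92], [-2.96, 2.96]. Speed limits (rad/s): [2.39, 2.39, 3.14, 3.14, 3.14, 3.14, 3.14].

INTERFACE

Orientations are given as a rotation vector (axis times angle).
In Python, from bench import r gives the robot as it stands.
- The arm moves only by the tool servo_tool, never from a script. Its argument "commands" is a list of rows, each a list of 2 entries, a list of its own where there are three numbers: the shift along the tool's x, y, z normalised to -1 to 1, where 1 is 250 mm, then the turn, a rotation vector about the tool's x, y, z normalised to -1 to 1, where 1 is 90 degrees. In form: [[[dx, dy, dz], [ax, ay, az]], ...]. A call has 1 to 20 rows; each row is the pose to reach, as a shift and turn from the pose commanded when the call began, along the tool's axes at that moment; what a row does not reach only later rows make up. A row lasts 1/10 s, in which the tool goes at most 50 mm and 8.59 degrees, less where a joint would pass 70% of its speed; a pose out of reach is approached as far as the arm can. A call with a number of a shift or a turn outside -1 to 1 is refused whole. A call with a gripper value outside its range is refused whole. "claw" is the closure, from 0 (fully open) to 1 (shut), set as the call begins (left out, the last holds). The fingers move at their own pace and stop on an object; "squeeze" is the grip in N (left out, the last holds). Time passes only in rows, so rows that repeat a pose let the fingers close. It gives the time, the measured TCP pose, the force, the opening and the grip force at its end, in the units of the state.
- r.get_obs(): the state, without advancing time (a new reading comes with each control period).
- r.grab_frame(name): name is "side" or "top"; returns (picture, depth): 480x640x3 uint8, red, green, blue; 480x640 float32, m along the optical axis (not along the pixel's ray), 0 where there is no reading.
- r.camera_model(name): a dict with "fx", "fy", "cx", "cy" (pixels), "k1" (the pictures are not rectified: a ray, as slopes to the right and down, at radius r is drawn at 1 + k1 r^2 times it, then the intrinsics apply), "extrinsics" (4x4, takes a point from camera to world coordinates). Camera axes: x right, y down, z forward; pixel columns grow to the right and rows downward; lengths in m; the calibration is good to about 2 mm. A picture is of the moment at which its call begins. camera_model takes no time and is no camera call.
- r.hand_in(): hands the job in; it is judged then, once.
Trained networks look in the newest picture that a camera, given by its name, has taken for a name from the list of things; names that differ only in an ending like _2 or _b are one class to them, and where a whole thing is asked for, a point or a joint stands for the part that bears it (a point fixed in the world has none). Each returns a list of dicts, best first, with "confidence" (0 to 1); they miss things now and then, are a little off and sometimes report something else, mostly with a low value. They report only what shows in the picture. A call takes as long as a camera call.
- r.boxes_of(camera, target): "uv" ([column, row] in pixels, amid what is visible of it).
- r.mark_of(camera, target): "uv" ([column, row] in pixels: a listed point, or the origin of a listed thing).
The state is a dict: "clock": time; "joints": joint angles; "qvel": joint speeds; "tau": joint torques, N m; "tcp_pos": TCP position; "orientation": TCP orientation; "contact_force": force on the tool from outside, world axes, zero at the start; "moment": the same for the moment, N m; "grip_width": finger opening in m; "gripper_force": force on a finger pad.
Only numpy, scipy, OpenCV 4.12 (cv2) and the standard library are available. Lean on these libraries where they do the work, as an engineer would, in place of code of your own. Each camera call takes 0.05 s, during which the arm holds its last target. There are 200 camera calls.

## Working session

There is one attempt and no reset: what is moved stays moved. The work goes in short steps, Python scripts to look and compute and a tool call to move; the robot and the scene stay as the last step left them, time stands still between calls to the robot, and variables do not carry over. Pictures are saved under pics/ and viewed, at most 14 in all, crops included, and the job is handed in when it is done.

Besides the shell and the picture viewer there is one more tool, called after "Call:" as name([rows], argument=value, ...), one row to a line, values as JSON. servo_tool: Moves the arm, as the interface text tells. Scaled input: -1 to 1 covers 250 mm each way for a shift and 90 degrees each way for a turn. Its arguments: {"type":"object","properties":{"commands":{"type":"array"},"claw":{"type":"number"},"squeeze":{"type":"number"}},"required":["commands"]}

```bash
mkdir -p pics; ls
cat > h.py <<'E'
import numpy as np, cv2
from bench import r
from scipy.spatial.transform import Rotation as R
def cloud(cam,d):
    m=r.camera_model(cam);h,w=d.shape
    K=np.array([[m["fx"],0,m["cx"]],[0,m["fy"],m["cy"]],[0,0,1]],float)
    u,v=np.meshgrid(np.arange(w),np.arange(h))
    p=cv2.undistortPoints(np.stack([u,v],-1).reshape(-1,1,2).astype(float),K,np.array([m["k1"],0,0,0,0],float)).reshape(h,w,2)
    P=np.concatenate([p*d[...,None],d[...,None]],-1)
    T=np.array(m["extrinsics"]);W=P@T[:3,:3].T+T[:3,3]
    W[d==0]=np.nan
    return W
def at(W,uv,k=2):
    u,v=int(round(uv[0])),int(round(uv[1]))
    return np.nanmedian(W[max(v-k,0):v+k+1,max(u-k,0):u+k+1].reshape(-1,3),0)
E
python3 - <<'E'
from h import *
o=r.get_obs();print({k:np.round(v,3) for k,v in o.items()},r.tcp_to_tips)
for c in ["top","side"]:
    im,d=r.grab_frame(c);cv2.imwrite(f"pics/{c}0.png",im[...,::-1]);W=cloud(c,d);np.save(f"{c}.npy",W)
    for t in ["tipped_1","stood_1","mosaic","jar","keeper_knob","lane","keeper_hinge","keeper_bar"]:
        for f in ("boxes_of","mark_of"):
            for q in getattr(r,f)(c,t):
                print(c,t,f,np.round(q["uv"]),round(q["confidence"],2),np.round(at(W,q["uv"]),3))
E
```

```text
pics
{'clock': np.float64(0.0), 'joints': array([ 1.061,  0.478,  0.022,  1.556, -0.011,  1.109, -0.083]), 'qvel': array([-0.   ,  0.002, -0.002,  0.001,  0.001, -0.001, -0.   ]), 'tau': array([-1.0000e-03, -5.9645e+01,  1.6070e+00, -2.8119e+01,  1.2000e-02,
        9.0000e-03,  0.0000e+00]), 'tcp_pos': array([ 0.264, -0.621,  0.249]), 'orientation': array([-3.077e+00, -6.270e-01,  1.000e-03]), 'contact_force': array([-0.236, -0.681, -0.009]), 'moment': array([ 0.041,  0.018, -0.017]), 'gripper_force': np.float64(0.0), 'grip_width': np.float64(0.085)} 0.019
top tipped_1 boxes_of [359. 276.] 0.91 [ 0.417 -0.108  0.051]
top tipped_1 boxes_of [283. 267.] 0.79 [0.44  0.108 0.049]
top tipped_1 boxes_of [430. 274.] 0.62 [ 0.424 -0.311  0.049]
top tipped_1 mark_of [336. 277.] 0.97 [ 0.416 -0.044  0.001]
top tipped_1 mark_of [452. 270.] 0.94 [ 0.436 -0.375  0.048]
top tipped_1 mark_of [306. 269.] 0.63 [0.438 0.044 0.009]
top tipped_1 mark_of [313. 197.] 0.37 [0.654 0.026 0.01 ]
top stood_1 boxes_of [324. 192.] 0.94 [ 0.643 -0.006  0.124]
top stood_1 boxes_of [354. 279.] 0.18 [ 0.408 -0.094  
[... 1568 characters left out ...]
 mosaic mark_of [375. 158.] 0.65 [ 0.574 -0.461  0.009]
side jar boxes_of [188. 444.] 0.59 [0.537 0.489 0.087]
side jar mark_of [193. 456.] 0.6 [0.523 0.499 0.077]
side jar mark_of [374. 157.] 0.59 [ 0.58  -0.464  0.009]
side keeper_knob boxes_of [294. 262.] 0.67 [0.567 0.057 0.082]
side keeper_knob mark_of [357. 173.] 0.55 [ 0.561 -0.278  0.088]
side lane boxes_of [260. 278.] 0.9 [0.646 0.083 0.011]
side lane boxes_of [337. 317.] 0.66 [0.431 0.127 0.049]
side lane mark_of [271. 262.] 0.76 [0.648 0.03  0.012]
side keeper_hinge mark_of [289. 264.] 0.74 [0.607 0.018 0.013]
side keeper_bar boxes_of [289. 269.] 0.87 [0.568 0.079 0.082]
side keeper_bar mark_of [299. 253.] 0.83 [0.569 0.025 0.081]
```

View pics/top0.png

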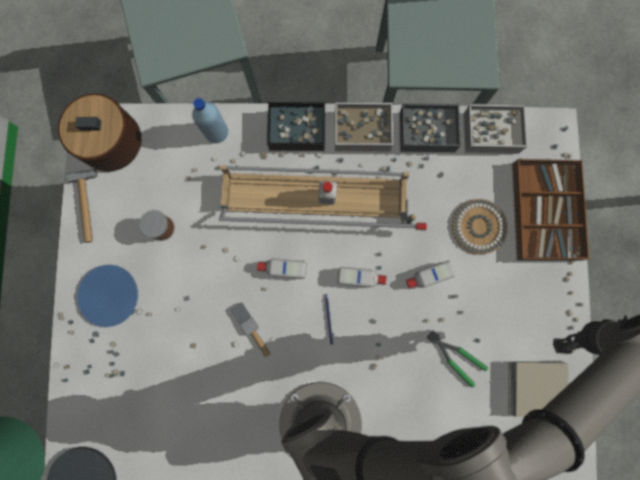

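View pics/side0.png

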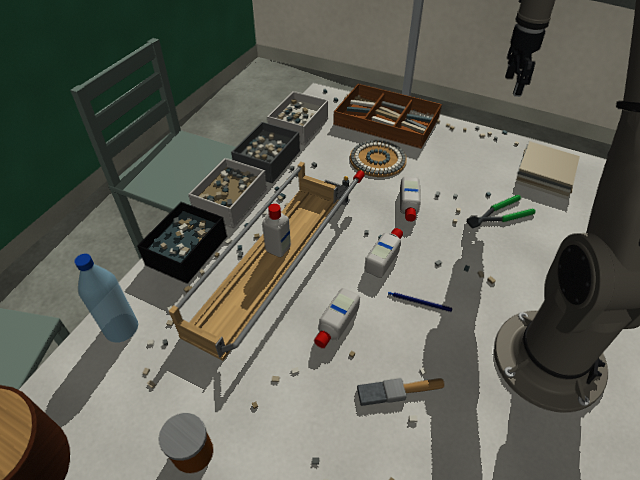

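```bash
cat >> h.py <<'E'
def lying(W):
    "min-area rectangles of things 30..60 mm high in front of the rack; prints caps too"
    m=((W[...,2]>.03)&(W[...,2]<.06)&(W[...,0]<.53)&(W[...,0]>.25)&(abs(W[...,1])<.55)).astype(np.uint8)
    n,l,s,c=cv2.connectedComponentsWithStats(m)
    for i in range(1,n):
        if s[i,4]<150: continue
        P=W[l==i][:,:2]
        b=P[W[l==i][:,2]>.044]
        print(np.round(c[i]),s[i,4],"all",cv2.minAreaRect((P*1000).astype(np.float32)),"body",cv2.minAreaRect((b*1000).astype(np.float32)))
E
python3 - <<'E'
from h import *
for c in ["top","side"]:
    W=np.load(c+".npy");print(c);lying(W)
    # bottles standing in lane
    m=((W[...,2]>.125)&(W[...,0]>.58)&(W[...,0]<.75)&(abs(W[...,1])<.32)).astype(np.uint8)
    n,l,s,cc=cv2.connectedComponentsWithStats(m)
    for i in range(1,n):
        if s[i,4]>10: P=W[l==i];print("cap",s[i,4],P.min(0),P.max(0))
    m=(W[...,2]>.07)&(W[...,2]<.12)&(W[...,0]>.5)&(W[...,0]<.75)&(abs(W[...,1])<.4)
    P=W[m]
    bar=P[(P[:,0]<.6)&(abs(P[:,1])<.25)];print("bar",np.percentile(bar,[2,50,98],axis=0),np.polyfit(bar[:,1],bar[:,0],1))
    rail=P[(P[:,0]>.66)&(P[:,2]>.085)];print("rail",np.percentile(rail,[1,50,99],axis=0),np.polyfit(rail[:,1],rail[:,0],1))
    m=(W[...,2]>.052)&(W[...,2]<.07)&(W[...,0]>.57)&(W[...,0]<.72)&(abs(W[...,1])<.4);P=W[m];print("ends",np.percentile(P,[1,99],axis=0))
E
```

```text
top
[284. 268.] 741 all ((440.1916809082031, 114.26193237304688), (140.3181915283203, 50.381248474121094), 85.53988647460938) body ((439.08941650390625, 99.67941284179688), (110.5254898071289, 48.886619567871094), 84.80156707763672)
[433. 275.] 750 all ((421.09857177734375, -314.0601806640625), (50.1268310546875, 140.6426239013672), 19.513343811035156) body ((423.2523193359375, -318.19488525390625), (49.43065643310547, 129.53817749023438), 18.64212989807129)
[359. 277.] 750 all ((415.0525207519531, -115.41168975830078), (139.81529235839844, 50.51095199584961), 84.9704360961914) body ((416.16796875, -100.12614440917969), (108.90076446533203, 49.151695251464844), 84.85619354248047)
cap 112 [ 0.63741601 -0.03376702  0.12520158] [ 6.68694186e-01 -6.13920357e-04  1.57928472e-01]
bar [[ 0.55603711 -0.24188675  0.07498338]
 [ 0.56613581 -0.00435034  0.08199841]
 [ 0.57797366  0.23912283  0.08852393]] [0.02630844 0.56631281]
rail [[ 0.66762095 -0.24150197  0.08656936]
 [ 0.71243202  0.00512334  0.09535718]
 [ 0.72373124  0.2871755   0.11685314]] [0.02942705 0.71018934]
ends [[ 0.57608168 -0.
[... 734 characters left out ...]
.5987319946289)
[201. 455.] 194 all ((523.4168090820312, 481.77337646484375), (52.441898345947266, 11.70051383972168), 89.07039642333984) body ((523.3306274414062, 481.28900146484375), (51.53862380981445, 11.557433128356934), 89.40369415283203)
cap 191 [ 0.63825454 -0.02579941  0.12513435] [0.66685184 0.00413931 0.1553756 ]
bar [[ 0.55416284 -0.24342446  0.07542324]
 [ 0.56483327  0.04632992  0.08230619]
 [ 0.57560732  0.24293568  0.08592763]] [0.0244967 0.5640157]
rail [[ 0.66232511 -0.24002118  0.08596319]
 [ 0.7109422   0.06102873  0.09540569]
 [ 0.72317867  0.29172984  0.11644014]] [0.03382594 0.70593451]
ends [[ 0.57608646 -0.24958601  0.05222302]
 [ 0.71490227  0.29555412  0.06933204]]
```

Top view: three lying bottles at (284,268), (359,277) and (433,275), one standing at (327,190), and the bar half folded (about 0.63 rad) along row 222. The side view agrees. I'll grasp each bottle with the tool tilted 45° toward its cap, so that when the bottle is upright the tool points 45° down over the bar.

```bash
cat >> h.py <<'E'
U=np.array([0,0,1.])
yaw=-.027; LX=np.array([np.cos(yaw),np.sin(yaw),0]); LY=np.cross(U,LX); L0=np.array([.650,.025,.012])
A45=np.pi/4
def frame(z,y):
    z=z/np.linalg.norm(z); y=y-z*(y@z); y/=np.linalg.norm(y); return np.column_stack([np.cross(y,z),y,z])
def lie(base,cap,h=.080,n=.008,s=1,a=A45):
    "grasp pose for a bottle lying from base (xy) towards cap (xy)"
    b=np.array([*np.subtract(cap,base),0.]);b/=np.linalg.norm(b)
    return np.array([*base,.025])+h*b+n*U, frame(-np.cos(a)*U-np.sin(a)*b, s*np.cross(b,U))
def stand(y,up=0,x=0,h=.080,n=.008,s=1,a=A45):
    return L0+LX*(x-n)+LY*y+U*(h+up), frame(np.cos(a)*LX-np.sin(a)*U, s*np.cross(U,-LX))
def cur():
    o=r.get_obs(); return np.array(o["tcp_pos"]), R.from_rotvec(o["orientation"]).as_matrix()
def go(p,M,frm=None):
    P0,M0=frm or cur()
    d=M0.T@(p-P0); w=R.from_matrix(M0.T@M).as_rotvec()
    print("row",np.round(d/.25,3).tolist(),np.round(w/(np.pi/2),3).tolist(), "mm",round(np.linalg.norm(d)*1e3),"deg",round(np.degrees(np.linalg.norm(w))))
E
python3 - <<'E'
from h import *
p0,M0=cur();print(M0.round(2))
for s in (1,-1):
    p,M=lie((.443,-.3785),(.396,-.2465),s=s); q=p-.1*M[:,2]
    print(s,p,q);go(q,M);go(p,M,(q,M))
    ps,Ms=stand(-.14,.08,s=s);go(ps,Ms,(p,M)); print(Ms.round(2))
E
```

```text
[[ 0.92  0.39  0.  ]
 [ 0.39 -0.92 -0.  ]
 [ 0.    0.   -1.  ]]
1 [ 0.41616544 -0.30313485  0.033     ] [ 0.39244681 -0.23652083  0.10371068]
row [1.075, -1.216, 0.586] [-0.376, -0.399, -0.908] mm 431 deg 95
row [-0.0, 0.0, 0.4] [0.0, 0.0, 0.0] mm 100 deg 0
row [-0.102, 1.09, -0.684] [-0.0, 0.644, 1.329] mm 323 deg 133
[[ 0.71 -0.03  0.71]
 [-0.02 -1.   -0.02]
 [ 0.71 -0.   -0.71]]
-1 [ 0.41616544 -0.30313485  0.033     ] [ 0.39244681 -0.23652083  0.10371068]
row [1.075, -1.216, 0.586] [-0.406, 0.382, 0.979] mm 431 deg 101
row [0.0, -0.0, 0.4] [0.0, 0.0, 0.0] mm 100 deg 0
row [0.102, -1.09, -0.684] [0.0, -0.644, 1.329] mm 323 deg 133
[[-0.71  0.03  0.71]
 [ 0.02  1.   -0.02]
 [-0.71  0.   -0.71]]
```

Call:
servo_tool([
  [[0.55,-0.6,0.1],[-0.2,-0.2,-0.45]],
  [[0.55,-0.6,0.1],[-0.2,-0.2,-0.45]],
  [[0.55,-0.6,0.1],[-0.2,-0.2,-0.45]],
  [[0.55,-0.6,0.1],[-0.2,-0.2,-0.45]],
  [[0.55,-0.6,0.1],[-0.2,-0.2,-0.45]],
  [[0.55,-0.6,0.1],[-0.2,-0.2,-0.45]],
  [[0.55,-0.6,0.1],[-0.2,-0.2,-0.45]],
  [[0.55,-0.6,0.1],[-0.2,-0.2,-0.45]],
  [[0.55,-0.6,0.1],[-0.2,-0.2,-0.45]],
  [[0.55,-0.6,0.1],[-0.2,-0.2,-0.45]],
], claw=0, squeeze=60)

```text
clock: 2.7
tcp_pos: [0.3317, -0.4304, 0.2255]
orientation: [2.34, 1.463, -0.336]
contact_force: [-0.4, 0.3, -0.7]
grip_width: 0.0851
gripper_force: 0.0
```

Run:
```python
from h import *
print(r.get_obs()["joints"].round(2))
p,M=lie((.443,-.3785),(.396,-.2465)); q=p-.1*M[:,2]
go(q+.05*U,M);go(q,M)
```

```text
[ 0.65  0.18 -0.07  2.12  0.61  0.69 -0.31]
row [0.848, -0.141, -0.069] [-0.182, -0.191, -0.461] mm 216 deg 48
row [0.924, -0.176, 0.113] [-0.182, -0.191, -0.461] mm 237 deg 48
```

Call:
servo_tool([
  [[0.85,-0.14,-0.07],[-0.182,-0.191,-0.461]],
  [[0.85,-0.14,-0.07],[-0.182,-0.191,-0.461]],
  [[0.85,-0.14,-0.07],[-0.182,-0.191,-0.461]],
  [[0.85,-0.14,-0.07],[-0.182,-0.191,-0.461]],
  [[0.85,-0.14,-0.07],[-0.182,-0.191,-0.461]],
  [[0.85,-0.14,-0.07],[-0.182,-0.191,-0.461]],
  [[0.85,-0.14,-0.07],[-0.182,-0.191,-0.461]],
  [[0.85,-0.14,-0.07],[-0.182,-0.191,-0.461]],
  [[0.85,-0.14,-0.07],[-0.182,-0.191,-0.461]],
  [[0.85,-0.14,-0.07],[-0.182,-0.191,-0.461]],
])

```text
clock: 3.7
tcp_pos: [0.3924, -0.2397, 0.1531]
orientation: [1.417, 1.987, -0.588]
contact_force: [-0.1, -1.3, -1.2]
grip_width: 0.0851
gripper_force: 0.0
```

Run:
```python
from h import *
print(r.get_obs()["joints"].round(2))
p,M=lie((.443,-.3785),(.396,-.2465)); q=p-.1*M[:,2]
go(q,M);go(p,M)
im,d=r.grab_frame("top");lying(cloud("top",d))
im,d=r.grab_frame("side");lying(cloud("side",d));cv2.imwrite("pics/s1.png",im[...,::-1])
```

```text
[ 1.08  0.72 -1.41  2.43  1.56  1.49 -0.96]
row [0.148, 0.005, 0.132] [-0.006, -0.001, -0.004] mm 50 deg 1
row [0.147, 0.008, 0.532] [-0.006, -0.001, -0.004] mm 138 deg 1
[284. 268.] 738 all ((440.08343505859375, 114.173828125), (140.69976806640625, 50.12102508544922), 85.83052825927734) body ((438.8700256347656, 99.1554183959961), (110.45326232910156, 48.96885681152344), 86.16189575195312)
[432. 275.] 757 all ((420.7881164550781, -313.5288391113281), (50.22773361206055, 140.96450805664062), 19.732107162475586) body ((422.7615661621094, -318.25091552734375), (49.41088104248047, 129.42868041992188), 19.6083984375)
[356. 276.] 631 all ((415.2452697753906, -111.80644226074219), (132.2965545654297, 50.30709457397461), 84.99639129638672) body ((416.7474670410156, -101.92784881591797), (109.79109191894531, 47.67146301269531), 85.12329864501953)
[410. 200.] 473 all ((412.20794677734375, -293.85369873046875), (50.79602813720703, 109.42179107666016), 20.679716110229492) body ((417.46832275390625, -305.8280944824219), (49.60368347167969, 79.82426452636719), 19.352256774902344)
[384. 250.] 886 all ((412.50341796875, -114.89823150634766), (144.31011962890625, 49.85234069824219), 84.77456665039062) body ((414.2164001464844, -98.57591247558594), (110.35665893554688, 48.337772369384766), 84.73319244384766)
[337. 315.] 1268 all ((438.16351318359375, 118.69332885742188), (139.86009216308594, 50.83983612060547), 85.6692886352539) body ((436.51611328125, 103.83828735351562), (110.24967956542969, 48.0045166015625), 86.93738555908203)
[202. 455.] 193 all ((523.3942260742188, 481.77679443359375), (52.30476379394531, 11.75585651397705), 88.92878723144531) body ((523.321533203125, 481.6533508300781), (51.72692108154297, 11.440972328186035), 88.77112579345703)
```

Call:
servo_tool([
  [[0.15,0.01,0.13],[-0.006,0,-0.004]],
  [[0.15,0.01,0.13],[-0.006,0,-0.004]],
  [[0.15,0.01,0.25],[-0.006,0,-0.004]],
  [[0.15,0.01,0.35],[-0.006,0,-0.004]],
  [[0.15,0.01,0.45],[-0.006,0,-0.004]],
  [[0.15,0.01,0.53],[-0.006,0,-0.004]],
  [[0.15,0.01,0.53],[-0.006,0,-0.004]],
  [[0.15,0.01,0.53],[-0.006,0,-0.004]],
  [[0.15,0.01,0.53],[-0.006,0,-0.004]],
])

```text
clock: 4.7
tcp_pos: [0.42, -0.2965, 0.0349]
orientation: [1.389, 1.998, -0.574]
contact_force: [0.4, 0.2, 0.7]
grip_width: 0.0855
gripper_force: 0.0
```

Run:
```python
from h import *
print(r.get_obs()["joints"].round(2),r.get_obs()["contact_force"].round(1))
p,M=lie((.443,-.3785),(.396,-.2465)); 
go(p,M)
im,d=r.grab_frame("side");cv2.imwrite("pics/s2.png",cv2.resize(im[120:300,300:540,::-1],None,fx=3,fy=3))
```

```text
[ 1.12  1.16 -1.27  2.39  1.99  1.69 -0.92] [0.4 0.2 0.7]
row [-0.008, -0.024, 0.019] [0.007, 0.0, 0.006] mm 8 deg 1
```

View pics/s2.png

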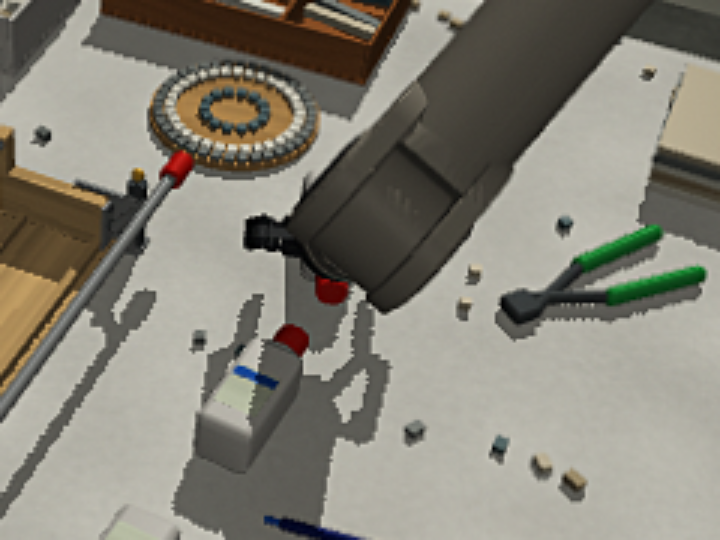

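The side crop shows the gripper around the lower-right bottle's body, its cap at about (330,290), with no contact. I'll close now.

Call:
servo_tool([
  [[-0.01,-0.024,0.02],[0.006,0,0.006]],
  [[-0.01,-0.024,0.02],[0.006,0,0.006]],
  [[-0.01,-0.024,0.02],[0.006,0,0.006]],
  [[-0.01,-0.024,0.02],[0.006,0,0.006]],
  [[-0.01,-0.024,0.02],[0.006,0,0.006]],
  [[-0.01,-0.024,0.02],[0.006,0,0.006]],
  [[-0.01,-0.024,0.02],[0.006,0,0.006]],
  [[-0.01,-0.024,0.02],[0.006,0,0.006]],
  [[-0.01,-0.024,0.02],[0.006,0,0.006]],
  [[-0.01,-0.024,0.02],[0.006,0,0.006]],
], claw=1, squeeze=60)

```text
clock: 5.75
tcp_pos: [0.4155, -0.3047, 0.0325]
orientation: [1.406, 1.989, -0.582]
contact_force: [-2.0, -0.2, 5.8]
grip_width: 0.0491
gripper_force: 62.2
```

Run:
```python
from h import *
p0,M0=cur();print(r.get_obs()["joints"].round(2))
go(p0+np.array([0,0,.2]),M0)
# intermediate: half rotation, mid position high
ps,Ms=stand(-.14,.1,x=-.1)
w=R.from_matrix(M0.T@Ms).as_rotvec()
p=(p0+ps)/2; p[2]=.24
go(p,M0@R.from_rotvec(w/2).as_matrix()); go(ps,Ms)
```

```text
[ 1.14  1.16 -1.27  2.38  2.    1.68 -0.92]
row [-0.566, 0.001, -0.565] [0.0, 0.0, 0.0] mm 200 deg 0
row [-0.389, 0.361, -0.785] [0.001, 0.322, 0.664] mm 237 deg 66
row [-0.054, 0.721, -0.848] [0.001, 0.644, 1.328] mm 279 deg 133
```

Call:
servo_tool([
  [[-0.1,0,-0.1],[0,0,0]],
  [[-0.22,0,-0.22],[0,0,0]],
  [[-0.34,0,-0.34],[0,0,0]],
  [[-0.45,0,-0.45],[0,0,0]],
  [[-0.45,0.05,-0.55],[0,0.04,0.08]],
  [[-0.44,0.1,-0.6],[0,0.08,0.16]],
  [[-0.43,0.15,-0.65],[0,0.12,0.24]],
  [[-0.42,0.2,-0.7],[0,0.16,0.33]],
  [[-0.41,0.25,-0.72],[0,0.2,0.41]],
  [[-0.4,0.3,-0.75],[0,0.24,0.49]],
  [[-0.39,0.34,-0.78],[0,0.28,0.58]],
  [[-0.39,0.36,-0.785],[0,0.322,0.664]],
  [[-0.39,0.36,-0.785],[0,0.322,0.664]],
  [[-0.39,0.36,-0.785],[0,0.322,0.664]],
])

```text
clock: 7.15
tcp_pos: [0.4756, -0.2092, 0.2391]
orientation: [2.446, 1.249, 0.268]
contact_force: [-0.3, 0.2, -1.7]
grip_width: 0.0494
gripper_force: 65.9
```

Run:
```python
from h import *
print(r.get_obs()["joints"].round(2))
go(*stand(-.14,.1,x=-.1)); go(*stand(-.14,.1))
```

```text
[ 1.43  0.33 -1.4   2.16  0.88  0.72 -1.14]
row [0.462, -0.101, 0.16] [-0.0, 0.324, 0.665] mm 125 deg 67
row [0.688, 0.2, 0.296] [-0.0, 0.324, 0.665] mm 194 deg 67
```

Call:
servo_tool([
  [[0.06,-0.01,0.0],[0,0.04,0.08]],
  [[0.11,-0.02,0.0],[0,0.08,0.16]],
  [[0.16,-0.03,0.03],[0,0.12,0.24]],
  [[0.22,-0.04,0.05],[0,0.16,0.33]],
  [[0.28,-0.06,0.08],[0,0.2,0.41]],
  [[0.34,-0.07,0.11],[0,0.24,0.49]],
  [[0.4,-0.09,0.14],[0,0.28,0.58]],
  [[0.462,-0.1,0.16],[0,0.324,0.665]],
  [[0.462,-0.1,0.16],[0,0.324,0.665]],
  [[0.462,-0.1,0.16],[0,0.324,0.665]],
  [[0.462,-0.1,0.16],[0,0.324,0.665]],
  [[0.462,-0.1,0.16],[0,0.324,0.665]],
])

```text
clock: 8.35
tcp_pos: [0.5507, -0.1325, 0.2102]
orientation: [-2.922, 0.021, -1.137]
contact_force: [0.2, -0.8, -2.7]
grip_width: 0.0494
gripper_force: 65.8
```

Run:
```python
from h import *
print(r.get_obs()["joints"].round(2))
go(*stand(-.14,.1)); go(*stand(-.14,.0))
im,d=r.grab_frame("side");cv2.imwrite("pics/s3.png",cv2.resize(im[100:370,140:500,::-1],None,fx=2,fy=2))
```

```text
[ 1.39  0.54 -1.41  2.3   1.74  0.38 -2.96]
row [0.208, -0.074, 0.29] [-0.012, 0.027, 0.003] mm 91 deg 3
row [-0.063, -0.069, 0.585] [-0.012, 0.027, 0.003] mm 148 deg 3
```

View pics/s3.png

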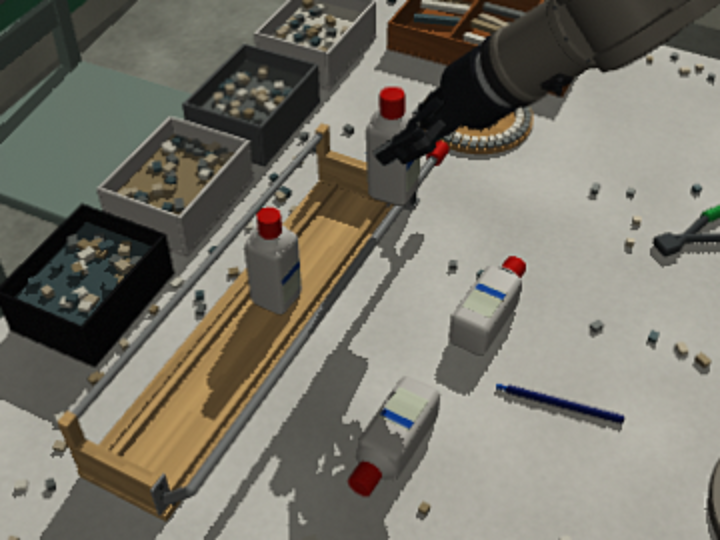

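The bottle hangs upright at (395,150) and the rest is untouched. q3 and q7 are at their limits, so I'll watch how the forward move goes.

Call:
servo_tool([
  [[0.06,-0.02,0.08],[-0.01,0.027,0.003]],
  [[0.12,-0.05,0.16],[-0.01,0.027,0.003]],
  [[0.17,-0.07,0.24],[-0.01,0.027,0.003]],
  [[0.21,-0.074,0.29],[-0.01,0.027,0.003]],
  [[0.21,-0.074,0.29],[-0.01,0.027,0.003]],
  [[0.21,-0.074,0.29],[-0.01,0.027,0.003]],
  [[0.21,-0.074,0.29],[-0.01,0.027,0.003]],
])

```text
clock: 9.1
tcp_pos: [0.6401, -0.1142, 0.1956]
orientation: [2.902, -0.017, 1.186]
contact_force: [-0.0, -0.4, -2.5]
grip_width: 0.0491
gripper_force: 65.8
```

Run:
```python
from h import *
print(r.get_obs()["joints"].round(2))
go(*stand(-.14,.1)); go(*stand(-.14,.015));go(*stand(-.14,.0))
```

```text
[ 1.18  0.79 -1.41  2.17  1.84  0.66 -2.96]
row [-0.016, 0.002, 0.005] [-0.006, 0.006, 0.007] mm 4 deg 1
row [-0.254, 0.002, 0.248] [-0.006, 0.006, 0.007] mm 89 deg 1
row [-0.296, 0.001, 0.29] [-0.006, 0.006, 0.007] mm 104 deg 1
```

Call:
servo_tool([
  [[-0.05,0,0.05],[-0.006,0.006,0.007]],
  [[-0.1,0,0.1],[-0.006,0.006,0.007]],
  [[-0.15,0,0.15],[-0.006,0.006,0.007]],
  [[-0.2,0,0.2],[-0.006,0.006,0.007]],
  [[-0.24,0,0.23],[-0.006,0.006,0.007]],
  [[-0.26,0,0.25],[-0.006,0.006,0.007]],
  [[-0.27,0,0.26],[-0.006,0.006,0.007]],
  [[-0.28,0,0.272],[-0.006,0.006,0.007]],
  [[-0.286,0,0.28],[-0.006,0.006,0.007]],
  [[-0.286,0,0.28],[-0.006,0.006,0.007]],
  [[-0.286,0,0.28],[-0.006,0.006,0.007]],
])

```text
clock: 10.2
tcp_pos: [0.6462, -0.1253, 0.0938]
orientation: [2.906, -0.016, 1.183]
contact_force: [0.1, -0.2, -3.0]
grip_width: 0.0496
gripper_force: 66.0
```

```bash
cat >> h.py <<'E'
def caps(c):
    im,d=r.grab_frame(c);W=cloud(c,d)
    m=((W[...,2]>.13)&(W[...,2]<.17)&(W[...,0]>.58)&(W[...,0]<.72)&(abs(W[...,1])<.32)&(im[...,0]>90)&(im[...,1]<60)).astype(np.uint8)
    n,l,s,cc=cv2.connectedComponentsWithStats(m)
    for i in range(1,n):
        if s[i,4]>10:
            P=W[l==i];q=(P.min(0)+P.max(0))/2-L0;print(c,"cap",s[i,4],"lane xy",(q@LX).round(3),(q@LY).round(3),"top z",P[:,2].max().round(3))
    return im,W
E
python3 - <<'E'
from h import *
print(r.get_obs()["joints"].round(2))
go(*stand(-.14,.0))
caps("top");im,W=caps("side")
cv2.imwrite("pics/s4.png",cv2.resize(im[100:280,260:500,::-1],None,fx=3,fy=3))
E
```

```text
[ 1.16  1.14 -1.41  2.18  2.12  0.88 -2.96]
row [-0.028, -0.042, -0.018] [-0.007, 0.008, 0.007] mm 13 deg 1
top cap 52 lane xy 0.004 -0.039 top z 0.158
top cap 49 lane xy 0.005 -0.148 top z 0.157
side cap 66 lane xy 0.008 -0.149 top z 0.155
side cap 75 lane xy 0.004 -0.039 top z 0.154
```

View pics/s4.png

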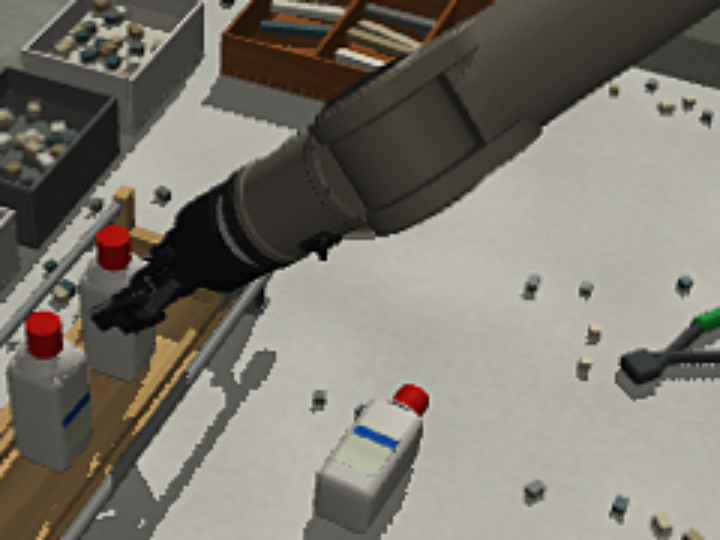

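The side crop shows the held bottle in the lane at (120,300) behind the other standing one. Its cap height matches that one, so it's about on the floor. I'll lower it slightly, release and retreat along the tool axis.

Call:
servo_tool([
  [[-0.006,0,0.006],[0,0,0]],
  [[-0.008,0,0.008],[0,0,0]],
  [[-0.008,0,0.008],[0,0,0]],
])

```text
clock: 10.6
tcp_pos: [0.6472, -0.1253, 0.093]
orientation: [2.902, -0.013, 1.189]
contact_force: [-7.1, 0.0, 16.3]
grip_width: 0.0494
gripper_force: 67.9
```

Call:
servo_tool([
  [[0,0,0],[0,0,0]],
  [[0,0,0],[0,0,0]],
  [[0,0,0],[0,0,0]],
  [[0,0,0],[0,0,0]],
], claw=0.15)

```text
clock: 11.0
tcp_pos: [0.646, -0.1252, 0.0905]
orientation: [2.906, -0.017, 1.182]
contact_force: [-0.3, 0.7, -0.5]
grip_width: 0.0728
gripper_force: 0.0
```

Call:
servo_tool([
  [[0,0,-0.08],[0,0,0]],
  [[0,0,-0.2],[0,0,0]],
  [[0,0,-0.35],[0,0,0]],
  [[0,0,-0.5],[0,0,0]],
  [[0,0,-0.6],[0,0,0]],
  [[0,0,-0.6],[0,0,0]],
], claw=0.15)

```text
clock: 11.6
tcp_pos: [0.5465, -0.1355, 0.2097]
orientation: [2.921, 0.005, 1.144]
contact_force: [0.7, -0.6, -0.3]
grip_width: 0.0724
gripper_force: 0.0
```

Run:
```python
from h import *
print(r.get_obs()["joints"].round(2))
im,W=caps("top");lying(W);im,W=caps("side");lying(W)
# B: cap toward -y ; A: cap toward +y
for nm,b,c in (("B",(.420,-.0447),(.408,-.184)),("A",(.434,.047),(.444,.187))):
  for s in (1,-1):
    p,M=lie(b,c,s=s); q=p-.1*M[:,2]+.05*U; print(nm,s,q.round(3),M[:,1].round(2)); go(q,M)
```

```text
[ 1.4   0.53 -1.41  2.31  1.77  0.38 -2.96]
top cap 49 lane xy 0.003 -0.039 top z 0.157
top cap 52 lane xy 0.005 -0.149 top z 0.156
[284. 268.] 741 all ((440.19354248046875, 114.06631469726562), (140.4225311279297, 50.35897445678711), 85.51199340820312) body ((439.616455078125, 113.4232177734375), (134.0747528076172, 49.20161819458008), 85.00391387939453)
[350. 276.] 468 all ((417.4402770996094, -84.61736297607422), (77.55431365966797, 50.970054626464844), 88.31609344482422) body ((417.5695495605469, -85.63043975830078), (77.86385345458984, 49.064754486083984), 85.529052734375)
side cap 64 lane xy 0.007 -0.151 top z 0.155
side cap 75 lane xy 0.005 -0.038 top z 0.155
[384. 250.] 894 all ((413.05084228515625, -113.47437286376953), (144.0990447998047, 50.278865814208984), 85.30465698242188) body ((413.8193664550781, -98.40690612792969), (109.28833770751953, 48.614105224609375), 84.50167846679688)
[337. 315.] 1272 all ((439.1621398925781, 119.34943389892578), (139.02969360351562, 51.94363784790039), 85.36432647705078) body ((437.0250244140625, 103.74452209472656), (107.56214904785156, 48.68983459472656), 85.19755554199219)
[201. 455.] 187 all ((523.587646484375, 480.95159912109375), (53.90488815307617, 12.651606559753418), 89.86457061767578) body ((523.68603515625, 481.421142578125), (52.98927307128906, 12.35234260559082), 89.74588012695312)
B 1 [ 0.407 -0.195  0.154] [-1.    0.09  0.  ]
row [-0.56, 0.237, -0.223] [0.022, -0.725, 1.141] mm 162 deg 122
B -1 [ 0.407 -0.195  0.154] [ 1.   -0.09  0.  ]
row [-0.56, 0.237, -0.223] [0.654, 0.02, -0.681] mm 162 deg 85
A 1 [0.445 0.197 0.154] [ 1.   -0.07  0.  ]
row [-0.449, -1.331, -0.119] [-0.021, -0.772, -1.036] mm 352 deg 116
A -1 [0.445 0.197 0.154] [-1.    0.07  0.  ]
row [-0.449, -1.331, -0.119] [-0.725, 0.02, 0.754] mm 352 deg 94
```

Call:
servo_tool([
  [[-0.14,0.06,-0.14],[0.1,0,-0.1]],
  [[-0.28,0.12,-0.2],[0.2,0,-0.2]],
  [[-0.4,0.18,-0.22],[0.3,0,-0.3]],
  [[-0.5,0.22,-0.22],[0.4,0,-0.4]],
  [[-0.56,0.24,-0.22],[0.5,0.01,-0.5]],
  [[-0.56,0.24,-0.22],[0.6,0.02,-0.6]],
  [[-0.56,0.24,-0.22],[0.654,0.02,-0.68]],
  [[-0.56,0.24,-0.22],[0.654,0.02,-0.68]],
  [[-0.56,0.24,-0.22],[0.654,0.02,-0.68]],
  [[-0.56,0.24,-0.22],[0.654,0.02,-0.68]],
  [[-0.56,0.24,-0.22],[0.654,0.02,-0.68]],
  [[-0.56,0.24,-0.22],[0.654,0.02,-0.68]],
  [[-0.56,0.24,-0.22],[0.654,0.02,-0.68]],
  [[-0.56,0.24,-0.22],[0.654,0.02,-0.68]],
], claw=0)

```text
clock: 13.1
tcp_pos: [0.4075, -0.194, 0.1513]
orientation: [-2.196, -1.377, -0.84]
contact_force: [-0.0, -0.3, 0.6]
grip_width: 0.0852
gripper_force: 0.0
```

Run:
```python
from h import *
print(r.get_obs()["joints"].round(2))
p,M=lie((.420,-.0447),(.408,-.184),s=-1); q=p-.1*M[:,2]
go(q+.05*U,M);go(q,M);go(p,M)
```

```text
[ 1.72  0.99 -1.39  2.04  0.28  0.9  -0.18]
row [0.004, -0.001, -0.01] [0.144, 0.02, -0.174] mm 3 deg 20
row [-0.132, 0.005, 0.137] [0.144, 0.02, -0.174] mm 48 deg 20
row [-0.132, -0.085, 0.527] [0.144, 0.02, -0.174] mm 137 deg 20
```

Call:
servo_tool([
  [[-0.03,0,0.03],[0.05,0.005,-0.06]],
  [[-0.06,0,0.06],[0.1,0.01,-0.12]],
  [[-0.1,0,0.1],[0.144,0.02,-0.174]],
  [[-0.132,0.005,0.137],[0.144,0.02,-0.174]],
  [[-0.132,0.005,0.137],[0.144,0.02,-0.174]],
  [[-0.132,0.005,0.137],[0.144,0.02,-0.174]],
  [[-0.132,0.005,0.137],[0.144,0.02,-0.174]],
])

```text
clock: 13.8
tcp_pos: [0.4069, -0.1954, 0.1056]
orientation: [-1.859, -1.69, -0.76]
contact_force: [0.2, 0.4, -0.4]
grip_width: 0.0852
gripper_force: 0.0
```

Run:
```python
from h import *
print(r.get_obs()["joints"].round(2))
im,d=r.grab_frame("top");lying(cloud("top",d))
im,d=r.grab_frame("side");lying(cloud("side",d));cv2.imwrite("pics/s5.png",cv2.resize(im[140:360,280:560,::-1],None,fx=2.5,fy=2.5))
p,M=lie((.420,-.0447),(.408,-.184),s=-1); q=p-.1*M[:,2]
go(q,M);go(p,M)
```

```text
[ 1.59  1.14 -1.34  1.92  0.38  1.11  0.04]
[284. 268.] 742 all ((440.3134460449219, 114.06037902832031), (140.38815307617188, 50.36642074584961), 85.57160949707031) body ((439.196044921875, 112.50031280517578), (134.7894287109375, 48.16314697265625), 85.79273223876953)
[359. 277.] 748 all ((414.8910827636719, -115.44171142578125), (139.74937438964844, 50.1619987487793), 85.08805847167969) body ((414.59759521484375, -114.3169174194336), (136.9912567138672, 48.99250411987305), 85.2862548828125)
[384. 250.] 890 all ((412.6625671386719, -114.10003662109375), (142.67982482910156, 50.567596435546875), 83.98495483398438) body ((413.8421630859375, -97.32528686523438), (107.69853973388672, 48.471656799316406), 84.56680297851562)
[337. 315.] 1271 all ((438.4587097167969, 118.9512939453125), (139.39328002929688, 51.05005645751953), 86.162109375) body ((436.98492431640625, 104.20437622070312), (109.32402038574219, 47.985172271728516), 85.4312744140625)
[201. 455.] 188 all ((523.7938232421875, 481.58740234375), (52.7183723449707, 11.560955047607422), 89.47389221191406) body ((523.800048828125, 481.5928649902344), (52.718109130859375, 11.498977661132812), 89.41661834716797)
row [-0.003, 0.0, 0.009] [0.004, 0.006, -0.004] mm 2 deg 1
row [0.001, -0.002, 0.409] [0.004, 0.006, -0.004] mm 102 deg 1
```

View pics/s5.png

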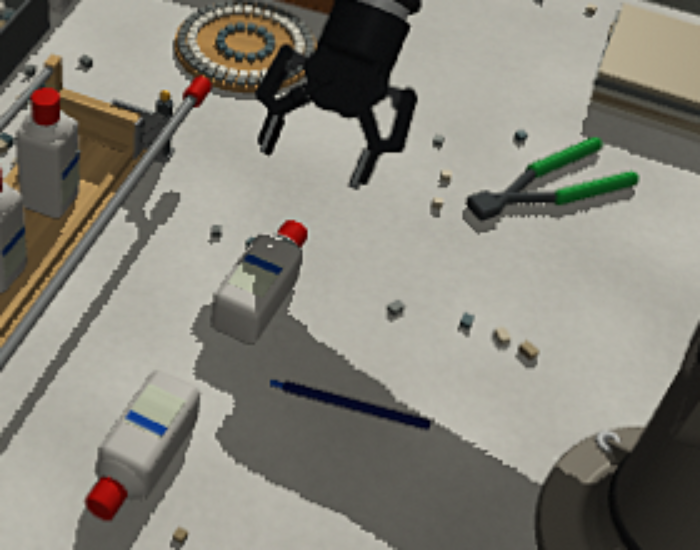

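The open gripper at (330,90) is lined up with the middle bottle at (255,290), so I'll advance and close.

Call:
servo_tool([
  [[0,0,0.1],[0.004,0.006,-0.004]],
  [[0,0,0.2],[0.004,0.006,-0.004]],
  [[0,0,0.3],[0.004,0.006,-0.004]],
  [[0,0,0.38],[0.004,0.006,-0.004]],
  [[0,0,0.41],[0.004,0.006,-0.004]],
  [[0,0,0.41],[0.004,0.006,-0.004]],
  [[0,0,0.41],[0.004,0.006,-0.004]],
])

```text
clock: 14.6
tcp_pos: [0.4143, -0.125, 0.0328]
orientation: [-1.845, -1.692, -0.765]
contact_force: [-0.4, 0.2, 0.3]
grip_width: 0.0856
gripper_force: 0.0
```

Call:
servo_tool([
  [[0,0,0],[0,0,0]],
  [[0,0,0],[0,0,0]],
  [[0,0,0],[0,0,0]],
  [[0,0,0],[0,0,0]],
  [[0,0,0],[0,0,0]],
  [[0,0,0],[0,0,0]],
  [[0,0,0],[0,0,0]],
], claw=1)

```text
clock: 15.3
tcp_pos: [0.4143, -0.1246, 0.0326]
orientation: [-1.844, -1.692, -0.765]
contact_force: [-2.3, -3.4, 5.7]
grip_width: 0.0492
gripper_force: 62.5
```

Run:
```python
from h import *
p0,M0=cur();print(r.get_obs()["joints"].round(2))
go(p0+np.array([0,0,.2]),M0)
ps,Ms=stand(.07,.1,x=-.1,s=-1)
w=R.from_matrix(M0.T@Ms).as_rotvec()
p=(p0+ps)/2; p[2]=.24
go(p,M0@R.from_rotvec(w/2).as_matrix()); go(ps,Ms)
```

```text
[ 1.48  1.21 -1.24  2.02  0.47  0.91 -0.02]
row [0.566, -0.0, -0.565] [0.0, 0.0, 0.0] mm 200 deg 0
row [0.916, 0.22, -0.257] [0.0, -0.376, -0.564] mm 244 deg 61
row [1.109, 0.44, 0.209] [0.0, -0.752, -1.128] mm 303 deg 122
```

Call:
servo_tool([
  [[0.1,0,-0.1],[0,0,0]],
  [[0.22,0,-0.22],[0,0,0]],
  [[0.34,0,-0.34],[0,0,0]],
  [[0.45,0,-0.45],[0,0,0]],
  [[0.55,0.03,-0.45],[0,-0.05,-0.07]],
  [[0.62,0.06,-0.43],[0,-0.09,-0.14]],
  [[0.68,0.09,-0.4],[0,-0.14,-0.21]],
  [[0.74,0.12,-0.37],[0,-0.19,-0.28]],
  [[0.79,0.15,-0.34],[0,-0.23,-0.35]],
  [[0.84,0.18,-0.31],[0,-0.28,-0.42]],
  [[0.88,0.2,-0.28],[0,-0.33,-0.49]],
  [[0.916,0.22,-0.257],[0,-0.376,-0.564]],
  [[0.916,0.22,-0.257],[0,-0.376,-0.564]],
  [[0.916,0.22,-0.257],[0,-0.376,-0.564]],
])

```text
clock: 16.7
tcp_pos: [0.4776, -0.0131, 0.2389]
orientation: [1.211, 2.704, 0.482]
contact_force: [-0.2, -0.6, -3.6]
grip_width: 0.0493
gripper_force: 63.3
```

Run:
```python
from h import *
print(r.get_obs()["joints"].round(2))
go(*stand(.07,.1,x=-.1,s=-1));go(*stand(.07,.1,s=-1))
```

```text
[ 1.28  0.34 -1.4   2.13  0.19  0.68  0.55]
row [0.154, 0.399, 0.347] [-0.0, -0.378, -0.564] mm 138 deg 61
row [-0.121, 0.672, 0.446] [-0.0, -0.378, -0.564] mm 204 deg 61
```

Call:
servo_tool([
  [[0.02,0.05,0.02],[0,-0.05,-0.07]],
  [[0.04,0.1,0.05],[0,-0.09,-0.14]],
  [[0.06,0.15,0.1],[0,-0.14,-0.21]],
  [[0.08,0.2,0.15],[0,-0.19,-0.28]],
  [[0.1,0.25,0.2],[0,-0.24,-0.35]],
  [[0.12,0.3,0.25],[0,-0.28,-0.42]],
  [[0.14,0.35,0.3],[0,-0.33,-0.49]],
  [[0.154,0.4,0.347],[0,-0.378,-0.564]],
  [[0.154,0.4,0.347],[0,-0.378,-0.564]],
  [[0.154,0.4,0.347],[0,-0.378,-0.564]],
  [[0.154,0.4,0.347],[0,-0.378,-0.564]],
  [[0.154,0.4,0.347],[0,-0.378,-0.564]],
])

```text
clock: 17.9
tcp_pos: [0.545, 0.0971, 0.1913]
orientation: [0.038, 2.359, -0.013]
contact_force: [0.3, -0.8, -2.8]
grip_width: 0.0495
gripper_force: 63.3
```

Run:
```python
from h import *
print(r.get_obs()["joints"].round(2))
go(*stand(.07,.1,x=-.1,s=-1));go(*stand(.07,.1,s=-1));go(*stand(.07,.0,s=-1))
```

```text
[ 0.29  0.29 -0.84  2.38  1.9   0.58 -0.65]
row [0.001, 0.003, -0.005] [-0.001, -0.002, -0.003] mm 2 deg 0
row [-0.282, 0.005, 0.277] [-0.001, -0.002, -0.003] mm 99 deg 0
row [-0.0, 0.004, 0.561] [-0.001, -0.002, -0.003] mm 140 deg 0
```

Call:
servo_tool([
  [[-0.1,0,0.1],[0,0,0]],
  [[-0.2,0,0.2],[0,0,0]],
  [[-0.28,0,0.28],[0,0,0]],
  [[-0.28,0,0.28],[0,0,0]],
  [[-0.22,0,0.34],[0,0,0]],
  [[-0.16,0,0.4],[0,0,0]],
  [[-0.1,0,0.46],[0,0,0]],
  [[-0.05,0,0.51],[0,0,0]],
  [[-0.025,0,0.535],[0,0,0]],
  [[-0.012,0,0.548],[0,0,0]],
  [[-0.012,0,0.548],[0,0,0]],
  [[-0.012,0,0.548],[0,0,0]],
])

```text
clock: 19.1
tcp_pos: [0.645, 0.0956, 0.0993]
orientation: [0.032, 2.353, -0.013]
contact_force: [-0.6, 0.4, -3.0]
grip_width: 0.0492
gripper_force: 63.4
```

Run:
```python
from h import *
print(r.get_obs()["joints"].round(2))
go(*stand(.07,.0,s=-1))
caps("top");caps("side")
```

```text
[ 0.26  0.64 -0.77  2.22  2.16  0.74 -0.7 ]
row [0.024, -0.002, 0.018] [-0.0, 0.002, -0.0] mm 7 deg 0
top cap 51 lane xy -0.003 0.07 top z 0.165
top cap 50 lane xy 0.003 -0.039 top z 0.156
top cap 45 lane xy 0.005 -0.15 top z 0.158
side cap 65 lane xy 0.006 -0.151 top z 0.154
side cap 75 lane xy 0.004 -0.038 top z 0.155
side cap 95 lane xy -0.001 0.072 top z 0.162
```

Call:
servo_tool([
  [[0.005,0,0.012],[0,0,0]],
  [[0.01,0,0.022],[0,0,0]],
  [[0.014,0,0.03],[0,0,0]],
  [[0.014,0,0.03],[0,0,0]],
  [[0.014,0,0.03],[0,0,0]],
])

```text
clock: 19.7
tcp_pos: [0.6482, 0.0959, 0.0915]
orientation: [0.031, 2.352, -0.013]
contact_force: [-0.2, 0.0, 2.7]
grip_width: 0.0493
gripper_force: 64.0
```

Run:
```python
from h import *
caps("top");caps("side")
```

```text
top cap 48 lane xy -0.0 0.07 top z 0.158
top cap 50 lane xy 0.003 -0.039 top z 0.156
top cap 45 lane xy 0.005 -0.149 top z 0.159
side cap 67 lane xy 0.007 -0.152 top z 0.156
side cap 75 lane xy 0.005 -0.038 top z 0.155
side cap 92 lane xy 0.002 0.072 top z 0.156
```

Call:
servo_tool([
  [[0,0,0],[0,0,0]],
  [[0,0,0],[0,0,0]],
  [[0,0,0],[0,0,0]],
  [[0,0,0],[0,0,0]],
], claw=0.15)

```text
clock: 20.2
tcp_pos: [0.6471, 0.0957, 0.0904]
orientation: [0.031, 2.354, -0.013]
contact_force: [0.8, -1.3, 0.7]
grip_width: 0.0727
gripper_force: 0.0
```

Call:
servo_tool([
  [[0,0,-0.08],[0,0,0]],
  [[0,0,-0.2],[0,0,0]],
  [[0,0,-0.35],[0,0,0]],
  [[0,0,-0.5],[0,0,0]],
  [[0,0,-0.6],[0,0,0]],
  [[0,0,-0.6],[0,0,0]],
])

```text
clock: 20.8
tcp_pos: [0.54, 0.099, 0.1988]
orientation: [0.028, 2.35, -0.014]
contact_force: [0.6, -0.3, 0.4]
grip_width: 0.0722
gripper_force: 0.0
```

Run:
```python
from h import *
print(r.get_obs()["joints"].round(2))
im,W=caps("top");lying(W);im,W=caps("side");lying(W)
for s in (1,-1):
    p,M=lie((.434,.047),(.444,.187),s=s); q=p-.1*M[:,2]+.05*U; print(s,q.round(3),M[:,1].round(2)); go(q,M)
```

```text
[ 0.3   0.27 -0.87  2.39  1.88  0.58 -0.64]
top cap 56 lane xy 0.001 0.071 top z 0.16
top cap 52 lane xy 0.003 -0.039 top z 0.156
top cap 51 lane xy 0.005 -0.149 top z 0.159
[300. 269.] 194 all ((436.2552490234375, 60.981239318847656), (33.39106369018555, 49.46906661987305), 85.58683013916016) body ((436.8969421386719, 61.229339599609375), (48.532508850097656, 31.329917907714844), 0.42003801465034485)
side cap 68 lane xy 0.007 -0.151 top z 0.155
side cap 76 lane xy 0.004 -0.038 top z 0.155
side cap 91 lane xy 0.002 0.072 top z 0.154
[337. 315.] 1272 all ((438.17926025390625, 119.05027770996094), (140.43128967285156, 50.47600173950195), 85.94400024414062) body ((437.07220458984375, 103.84288024902344), (109.96155548095703, 48.56034851074219), 85.78913879394531)
[201. 455.] 189 all ((523.5650024414062, 481.00640869140625), (54.12606430053711, 12.77121639251709), 89.9504623413086) body ((523.5154418945312, 480.9714050292969), (53.8211669921875, 12.641314506530762), 89.78919982910156)
1 [0.445 0.197 0.154] [ 1.   -0.07  0.  ]
row [0.403, 0.386, -0.16] [0.728, 0.002, 0.726] mm 145 deg 93
-1 [0.445 0.197 0.154] [-1.    0.07  0.  ]
row [0.403, 0.386, -0.16] [-0.002, 0.785, -1.059] mm 145 deg 119
```

Call:
servo_tool([
  [[0.05,0.05,-0.08],[0,0.04,-0.05]],
  [[0.1,0.09,-0.16],[0,0.08,-0.1]],
  [[0.15,0.14,-0.2],[0,0.13,-0.17]],
  [[0.2,0.19,-0.22],[0,0.18,-0.24]],
  [[0.25,0.24,-0.24],[0,0.23,-0.31]],
  [[0.3,0.29,-0.24],[0,0.28,-0.38]],
  [[0.35,0.34,-0.22],[0,0.33,-0.45]],
  [[0.38,0.37,-0.2],[0,0.39,-0.53]],
  [[0.4,0.386,-0.18],[0,0.45,-0.61]],
  [[0.4,0.386,-0.16],[0,0.51,-0.69]],
  [[0.4,0.386,-0.16],[0,0.57,-0.77]],
  [[0.4,0.386,-0.16],[0,0.63,-0.85]],
  [[0.4,0.386,-0.16],[0,0.69,-0.93]],
  [[0.4,0.386,-0.16],[0,0.74,-1.0]],
  [[0.4,0.386,-0.16],[0,0.74,-1.0]],
  [[0.4,0.386,-0.16],[0,0.74,-1.0]],
  [[0.4,0.386,-0.16],[0,0.74,-1.0]],
], claw=0)

```text
clock: 22.6
tcp_pos: [0.4448, 0.1974, 0.1523]
orientation: [1.653, -1.95, 0.688]
contact_force: [-1.0, 0.1, -0.0]
grip_width: 0.0853
gripper_force: 0.0
```

Run:
```python
from h import *
print(r.get_obs()["joints"].round(2))
p,M=lie((.434,.047),(.444,.187),s=-1); q=p-.1*M[:,2]
go(q+.05*U,M);go(q,M);go(p,M)
```

```text
[-0.16  0.78 -0.93  1.8   0.81  1.68  1.54]
row [0.004, -0.0, -0.004] [0.0, 0.043, -0.06] mm 1 deg 7
row [-0.127, 0.013, 0.147] [0.0, 0.043, -0.06] mm 49 deg 7
row [-0.1, 0.011, 0.546] [0.0, 0.043, -0.06] mm 139 deg 7
```

Call:
servo_tool([
  [[-0.06,0.005,0.07],[0,0.02,-0.03]],
  [[-0.127,0.013,0.147],[0,0.043,-0.06]],
  [[-0.127,0.013,0.147],[0,0.043,-0.06]],
  [[-0.127,0.013,0.147],[0,0.043,-0.06]],
])

```text
clock: 23.0
tcp_pos: [0.4446, 0.1971, 0.1054]
orientation: [1.688, -1.814, 0.7]
contact_force: [-0.3, -0.4, 0.6]
grip_width: 0.0855
gripper_force: 0.0
```

Run:
```python
from h import *
print(r.get_obs()["joints"].round(2))
im,d=r.grab_frame("top");lying(cloud("top",d))
im,d=r.grab_frame("side");lying(cloud("side",d))
p,M=lie((.434,.047),(.444,.187),s=-1); go(p,M)
```

```text
[-0.21  0.88 -0.89  1.8   0.86  1.69  1.57]
[339. 311.] 1089 all ((437.3381042480469, 105.82670593261719), (111.86392211914062, 50.96090316772461), 86.44535827636719) body ((436.8777160644531, 104.9725112915039), (110.2445068359375, 48.99300765991211), 85.63424682617188)
[201. 455.] 198 all ((523.3726196289062, 481.681884765625), (55.084049224853516, 12.885284423828125), 89.62681579589844) body ((523.6202392578125, 480.7062683105469), (53.15754699707031, 12.28458023071289), 89.72711944580078)
row [-0.006, 0.002, 0.409] [-0.001, 0.001, -0.001] mm 102 deg 0
```

Call:
servo_tool([
  [[0,0,0.1],[0,0,0]],
  [[0,0,0.2],[0,0,0]],
  [[0,0,0.3],[0,0,0]],
  [[-0.004,0,0.38],[0,0,0]],
  [[-0.006,0.002,0.41],[0,0,0]],
  [[-0.006,0.002,0.41],[0,0,0]],
  [[-0.006,0.002,0.41],[0,0,0]],
])

```text
clock: 23.8
tcp_pos: [0.4395, 0.1273, 0.0322]
orientation: [1.691, -1.814, 0.7]
contact_force: [0.8, 0.1, -0.2]
grip_width: 0.0856
gripper_force: 0.0
```

Call:
servo_tool([
  [[0,0,0],[0,0,0]],
  [[0,0,0],[0,0,0]],
  [[0,0,0],[0,0,0]],
  [[0,0,0],[0,0,0]],
  [[0,0,0],[0,0,0]],
  [[0,0,0],[0,0,0]],
  [[0,0,0],[0,0,0]],
], claw=1)

```text
clock: 24.5
tcp_pos: [0.4395, 0.127, 0.0321]
orientation: [1.691, -1.813, 0.701]
contact_force: [0.0, 2.5, 6.0]
grip_width: 0.0495
gripper_force: 62.4
```

Run:
```python
from h import *
p0,M0=cur();print(r.get_obs()["joints"].round(2))
go(p0+np.array([0,0,.2]),M0)
ps,Ms=stand(.18,.1,x=-.1,s=-1)
w=R.from_matrix(M0.T@Ms).as_rotvec()
p=(p0+ps)/2; p[2]=.24
go(p,M0@R.from_rotvec(w/2).as_matrix()); go(ps,Ms)
```

```text
[-0.14  0.94 -0.83  1.92  0.97  1.56  1.52]
row [0.565, -0.001, -0.566] [0.0, 0.0, 0.0] mm 200 deg 0
row [0.462, -0.204, -0.713] [-0.0, -0.391, 0.53] mm 218 deg 59
row [0.202, -0.407, -0.701] [-0.0, -0.781, 1.06] mm 209 deg 119
```

Call:
servo_tool([
  [[0.1,0,-0.1],[0,0,0]],
  [[0.22,0,-0.22],[0,0,0]],
  [[0.34,0,-0.34],[0,0,0]],
  [[0.45,0,-0.45],[0,0,0]],
  [[0.46,-0.03,-0.52],[0,-0.05,0.065]],
  [[0.46,-0.06,-0.57],[0,-0.1,0.13]],
  [[0.46,-0.09,-0.6],[0,-0.15,0.2]],
  [[0.46,-0.12,-0.63],[0,-0.2,0.27]],
  [[0.46,-0.15,-0.66],[0,-0.25,0.34]],
  [[0.46,-0.17,-0.68],[0,-0.3,0.4]],
  [[0.46,-0.19,-0.7],[0,-0.35,0.47]],
  [[0.46,-0.2,-0.713],[0,-0.391,0.53]],
  [[0.46,-0.2,-0.713],[0,-0.391,0.53]],
  [[0.46,-0.2,-0.713],[0,-0.391,0.53]],
])

```text
clock: 25.9
tcp_pos: [0.4915, 0.1666, 0.2387]
orientation: [-1.079, 2.788, -0.466]
contact_force: [-0.8, -0.5, -2.4]
grip_width: 0.0497
gripper_force: 62.9
```

Run:
```python
from h import *
print(r.get_obs()["joints"].round(2))
go(*stand(.18,.1,x=-.1,s=-1));go(*stand(.18,.1,s=-1))
```

```text
[ 0.21  0.36 -1.02  1.97  0.72  1.12  1.15]
row [-0.275, 0.035, 0.185] [-0.001, -0.392, 0.532] mm 83 deg 59
row [-0.564, -0.228, 0.274] [-0.001, -0.392, 0.532] mm 167 deg 59
```

Call:
servo_tool([
  [[-0.03,0.005,0.02],[0,-0.05,0.065]],
  [[-0.06,0.01,0.04],[0,-0.1,0.13]],
  [[-0.1,0.015,0.06],[0,-0.15,0.2]],
  [[-0.14,0.02,0.08],[0,-0.2,0.27]],
  [[-0.18,0.025,0.11],[0,-0.25,0.34]],
  [[-0.22,0.03,0.14],[0,-0.3,0.41]],
  [[-0.25,0.035,0.17],[0,-0.35,0.48]],
  [[-0.275,0.035,0.185],[0,-0.392,0.532]],
  [[-0.275,0.035,0.185],[0,-0.392,0.532]],
  [[-0.275,0.035,0.185],[0,-0.392,0.532]],
  [[-0.275,0.035,0.185],[0,-0.392,0.532]],
  [[-0.275,0.035,0.185],[0,-0.392,0.532]],
])

```text
clock: 27.1
tcp_pos: [0.5478, 0.2088, 0.1925]
orientation: [0.033, 2.355, -0.014]
contact_force: [0.5, 0.4, -2.0]
grip_width: 0.0493
gripper_force: 62.9
```

Run:
```python
from h import *
print(r.get_obs()["joints"].round(2))
go(*stand(.18,.1,x=-.1,s=-1));go(*stand(.18,.1,s=-1));go(*stand(.18,.0,s=-1))
```

```text
[-0.05  0.35 -0.77  2.28  1.69  0.75 -0.63]
row [0.004, -0.004, -0.001] [-0.001, 0.001, -0.001] mm 1 deg 0
row [-0.278, -0.003, 0.282] [-0.001, 0.001, -0.001] mm 99 deg 0
row [0.005, -0.003, 0.565] [-0.001, 0.001, -0.001] mm 141 deg 0
```

Call:
servo_tool([
  [[-0.1,0,0.1],[0,0,0]],
  [[-0.2,0,0.2],[0,0,0]],
  [[-0.28,0,0.28],[0,0,0]],
  [[-0.28,0,0.285],[0,0,0]],
  [[-0.22,0,0.345],[0,0,0]],
  [[-0.16,0,0.405],[0,0,0]],
  [[-0.1,0,0.465],[0,0,0]],
  [[-0.05,0,0.515],[0,0,0]],
  [[-0.025,0,0.545],[0,0,0]],
  [[-0.012,0,0.558],[0,0,0]],
  [[-0.005,0,0.567],[0,0,0]],
  [[-0.005,0,0.567],[0,0,0]],
  [[-0.005,0,0.567],[0,0,0]],
])

```text
clock: 28.4
tcp_pos: [0.6491, 0.206, 0.0942]
orientation: [0.036, 2.353, -0.012]
contact_force: [-0.3, -0.6, -2.5]
grip_width: 0.0491
gripper_force: 63.0
```

Run:
```python
from h import *
go(*stand(.18,.0,s=-1))
caps("top");caps("side")
```

```text
row [0.012, -0.004, -0.0] [-0.0, 0.002, -0.002] mm 3 deg 0
top cap 51 lane xy -0.003 0.179 top z 0.159
top cap 51 lane xy 0.0 0.071 top z 0.157
top cap 49 lane xy 0.003 -0.039 top z 0.159
top cap 44 lane xy 0.005 -0.151 top z 0.156
side cap 67 lane xy 0.006 -0.15 top z 0.155
side cap 75 lane xy 0.006 -0.039 top z 0.155
side cap 90 lane xy 0.002 0.071 top z 0.155
side cap 110 lane xy -0.003 0.182 top z 0.155
```

Call:
servo_tool([
  [[0.004,0,0.004],[0,0,0]],
  [[0.008,0,0.008],[0,0,0]],
  [[0.008,0,0.008],[0,0,0]],
])

```text
clock: 28.8
tcp_pos: [0.65, 0.2063, 0.0929]
orientation: [0.036, 2.349, -0.012]
contact_force: [-3.7, -2.1, 9.8]
grip_width: 0.0492
gripper_force: 64.2
```

Call:
servo_tool([
  [[0,0,0],[0,0,0]],
  [[0,0,0],[0,0,0]],
  [[0,0,0],[0,0,0]],
  [[0,0,0],[0,0,0]],
], claw=0.2)

```text
clock: 29.2
tcp_pos: [0.6488, 0.2057, 0.0904]
orientation: [0.036, 2.354, -0.012]
contact_force: [0.9, 0.3, 0.3]
grip_width: 0.0685
gripper_force: 0.0
```

Call:
servo_tool([
  [[0,0,-0.08],[0,0,0]],
  [[0,0,-0.2],[0,0,0]],
  [[0,0,-0.35],[0,0,0]],
  [[0,0,-0.5],[0,0,0]],
  [[0,0,-0.6],[0,0,0]],
  [[0,0,-0.6],[0,0,0]],
])

```text
clock: 29.8
tcp_pos: [0.5415, 0.21, 0.1988]
orientation: [0.032, 2.351, -0.01]
contact_force: [0.9, 0.1, -0.3]
grip_width: 0.0686
gripper_force: 0.0
```

Run:
```python
from h import *
print(r.get_obs()["joints"].round(2))
im,W=caps("top")
cv2.imwrite("pics/t6.png",cv2.resize(im[140:320,180:460,::-1],None,fx=2.8,fy=2.8))
lying(W)
im,W=caps("side")
for c in ("top","side"):
    im,d=r.grab_frame(c);W=cloud(c,d)
    Q=(W-L0);x=Q@LX;y=Q@LY;z=Q[...,2]
    m=(x<-.04)&(x>-.13)&(z>.04)&(z<.1)
    for lo,hi in ((-.24,-.2),(-.12,-.06),(-.02,.04),(.1,.16),(.2,.24)):
        k=m&(y>lo)&(y<hi); print(c,lo,k.sum(),np.percentile(x[k],[5,50,95]).round(3),np.percentile(z[k],[50,95]).round(3))
```

```text
[-0.05  0.33 -0.79  2.29  1.67  0.74 -0.62]
top cap 52 lane xy 0.0 0.18 top z 0.161
top cap 54 lane xy 0.002 0.071 top z 0.158
top cap 51 lane xy 0.003 -0.039 top z 0.157
top cap 51 lane xy 0.005 -0.149 top z 0.156
side cap 69 lane xy 0.007 -0.15 top z 0.155
side cap 76 lane xy 0.004 -0.037 top z 0.155
side cap 91 lane xy 0.002 0.072 top z 0.154
side cap 112 lane xy -0.0 0.182 top z 0.155
top -0.24 56 [-0.088 -0.084 -0.078] [0.07  0.075]
top -0.12 90 [-0.088 -0.084 -0.078] [0.071 0.076]
top -0.02 84 [-0.088 -0.084 -0.078] [0.07  0.076]
top 0.1 82 [-0.088 -0.083 -0.077] [0.069 0.076]
top 0.2 50 [-0.087 -0.082 -0.078] [0.071 0.075]
side -0.24 54 [-0.09  -0.087 -0.08 ] [0.071 0.073]
side -0.12 101 [-0.09  -0.087 -0.08 ] [0.07  0.073]Traceback (most recent call last):
  File "<stdin>", line 12, in <module>
    return _quantile_unchecked(
        a, q, axis, out, overwrite_input, method, keepdims, weights)
    return _ureduce(a,
                    func=_quantile_ureduce_func,
    ...<5 lines>...
                    overwrite_input=overwrite_input,
                    method=method)
    r = func(a, **kwargs)
    result = _quantile(arr,
                       quantiles=q,
    ...<2 lines>...
                       out=out,
                       weights=wgt)
    slices_having_nans = np.isnan(arr[-1, ...])
                                  ~~~^^^^^^^^^
IndexError: index -1 is out of bounds for axis 0 with size 0
```

View pics/t6.png

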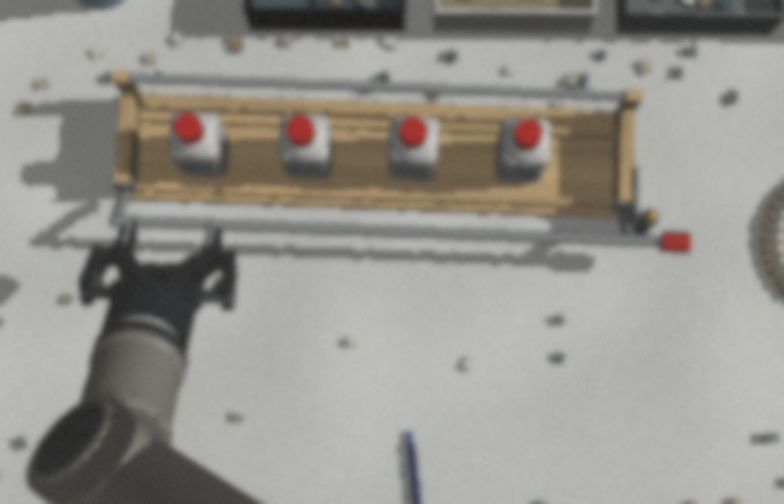

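The top crop shows all four bottles standing in the lane, with red caps at (187,128), (300,129), (413,131) and (527,132). The bar is in front of them at row 228, about 0.61 rad. Next I'll close the fingers and carry the bar up.

```bash
cat >> h.py <<'E'
B=np.radians(30); TZ=np.sin(B)*LX-np.cos(B)*U; N=np.cos(B)*LX+np.sin(B)*U; MB=frame(TZ,LY)
def push(t,y=0.,gap=0.):
    bar=L0+LY*y+LX*(-.052-.0555*np.sin(t))+U*(.023+.0555*np.cos(t))
    return bar-N*(.017+gap),MB
E
python3 - <<'E'
from h import *
a=push(.61,gap=.04); h=(a[0]+.08*U-.02*LX,MB); print(h[0],a[0])
go(*h); go(*a,frm=h)
for t in (.61,.5,.4,.3,.2,.1,0,-.05): go(*push(t),frm=a)
E
```

```text
[0.49689823 0.02913475 0.13199046] [0.51689094 0.02859482 0.05199046]
row [0.294, -0.722, 0.063] [-0.001, 0.167, -0.002] mm 195 deg 15
row [0.091, -0.0, 0.317] [0.0, 0.0, 0.0] mm 82 deg 0
row [-0.16, -0.0, 0.0] [0.0, 0.0, 0.0] mm 40 deg 0
row [-0.184, -0.0, -0.001] [0.0, 0.0, 0.0] mm 46 deg 0
row [-0.207, -0.0, 0.001] [0.0, 0.0, 0.0] mm 52 deg 0
row [-0.228, -0.0, 0.005] [0.0, 0.0, 0.0] mm 57 deg 0
row [-0.25, 0.0, 0.011] [0.0, 0.0, 0.0] mm 62 deg 0
row [-0.27, -0.0, 0.019] [0.0, 0.0, 0.0] mm 68 deg 0
row [-0.29, -0.0, 0.029] [0.0, 0.0, 0.0] mm 73 deg 0
row [-0.3, -0.0, 0.035] [0.0, 0.0, 0.0] mm 75 deg 0
```

Call:
servo_tool([
  [[0.05,-0.1,-0.1],[0,0.04,0]],
  [[0.1,-0.25,-0.1],[0,0.08,0]],
  [[0.18,-0.42,-0.05],[0,0.12,0]],
  [[0.25,-0.58,0.0],[0,0.167,0]],
  [[0.294,-0.722,0.06],[0,0.167,0]],
  [[0.294,-0.722,0.06],[0,0.167,0]],
  [[0.294,-0.722,0.06],[0,0.167,0]],
  [[0.294,-0.722,0.06],[0,0.167,0]],
], claw=1)

```text
clock: 30.8
tcp_pos: [0.4964, 0.0307, 0.1332]
orientation: [0.038, 2.617, -0.006]
contact_force: [1.2, -0.6, 1.1]
grip_width: -0.0001
gripper_force: 0.0
```

Call:
servo_tool([
  [[0.03,0,0.1],[0,0,0]],
  [[0.06,0,0.21],[0,0,0]],
  [[0.09,0,0.317],[0,0,0]],
  [[0.09,0,0.317],[0,0,0]],
  [[0.09,0,0.317],[0,0,0]],
])

```text
clock: 31.3
tcp_pos: [0.516, 0.0305, 0.0535]
orientation: [0.038, 2.618, -0.006]
contact_force: [-0.3, -0.5, -0.5]
grip_width: -0.0003
gripper_force: 0.0
```

Run:
```python
from h import *
print(r.get_obs()["joints"].round(2))
for t in (.61,.4,.2,.1,0,-.05): go(*push(t))
im,d=r.grab_frame("side");cv2.imwrite("pics/s7.png",cv2.resize(im[150:350,180:480,::-1],None,fx=2.6,fy=2.6))
```

```text
[ 0.32  0.53 -0.68  2.39  2.03  0.48 -0.61]
row [-0.16, -0.007, 0.007] [0.001, -0.0, -0.001] mm 40 deg 0
row [-0.207, -0.007, 0.008] [0.001, -0.0, -0.001] mm 52 deg 0
row [-0.25, -0.007, 0.018] [0.001, -0.0, -0.001] mm 63 deg 0
row [-0.271, -0.007, 0.026] [0.001, -0.0, -0.001] mm 68 deg 0
row [-0.291, -0.007, 0.036] [0.001, -0.0, -0.001] mm 73 deg 0
row [-0.3, -0.007, 0.042] [0.001, -0.0, -0.001] mm 76 deg 0
```

View pics/s7.png

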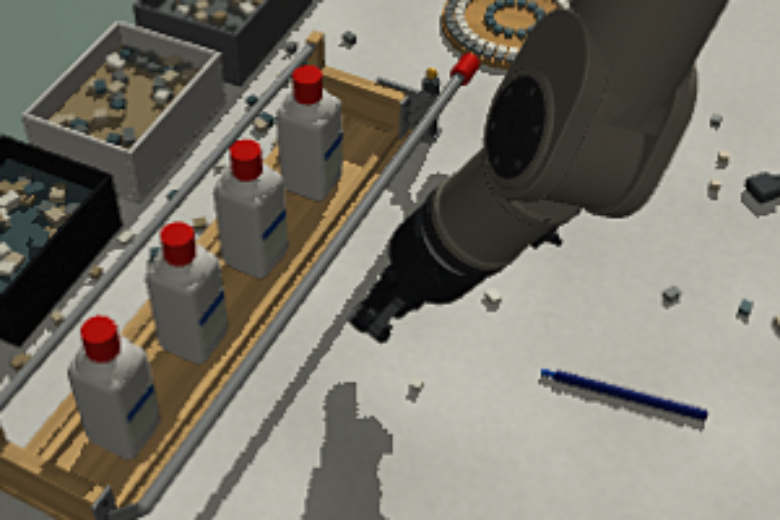

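The side crop shows the closed fingertips at (370,325), in front of and below the bar, and the four bottles standing. Pushing up along the arc.

Call:
servo_tool([
  [[-0.08,0,0.004],[0,0,0]],
  [[-0.13,0,0.006],[0,0,0]],
  [[-0.16,0,0.007],[0,0,0]],
  [[-0.175,0,0.007],[0,0,0]],
  [[-0.19,0,0.007],[0,0,0]],
  [[-0.207,0,0.008],[0,0,0]],
  [[-0.22,0,0.01],[0,0,0]],
  [[-0.235,0,0.013],[0,0,0]],
  [[-0.25,0,0.018],[0,0,0]],
  [[-0.26,0,0.022],[0,0,0]],
  [[-0.271,0,0.026],[0,0,0]],
  [[-0.281,0,0.031],[0,0,0]],
  [[-0.288,0,0.035],[0,0,0]],
  [[-0.288,0,0.035],[0,0,0]],
])

```text
clock: 32.75
tcp_pos: [0.583, 0.027, 0.0816]
orientation: [0.04, 2.617, -0.008]
contact_force: [-1.3, 1.6, -2.9]
grip_width: 0.0001
gripper_force: 1.4
```

```bash
cat >> h.py <<'E'
def bar():
    for c in ("top","side"):
        im,W=caps(c);Q=W-L0;x=Q@LX;y=Q@LY;z=Q[...,2]
        m=(x<-.03)&(x>-.13)&(z>.05)&(z<.1)
        for lo,hi in ((-.24,-.12),(.12,.24)):
            k=m&(y>lo)&(y<hi)
            if k.sum()>5: print(c,lo,k.sum(),np.percentile(x[k],[5,50,95]).round(3),np.percentile(z[k],[50,95]).round(3))
    return im
E
python3 - <<'E'
from h import *
bar(); go(*push(0));go(*push(-.06))
E
```

```text
top cap 51 lane xy -0.002 0.179 top z 0.156
top cap 56 lane xy 0.001 0.071 top z 0.156
top cap 52 lane xy 0.003 -0.039 top z 0.157
top cap 49 lane xy 0.005 -0.149 top z 0.157
top -0.24 184 [-0.058 -0.053 -0.048] [0.082 0.087]
top 0.12 177 [-0.057 -0.053 -0.047] [0.082 0.087]
side cap 66 lane xy 0.007 -0.151 top z 0.156
side cap 75 lane xy 0.005 -0.038 top z 0.154
side cap 91 lane xy 0.001 0.071 top z 0.154
side cap 109 lane xy -0.0 0.181 top z 0.155
side 0.12 315 [-0.059 -0.056 -0.05 ] [0.082 0.085]
row [-0.001, -0.001, -0.0] [0.0, 0.001, -0.002] mm 0 deg 0
row [-0.012, -0.001, 0.007] [0.0, 0.001, -0.002] mm 3 deg 0
```

Call:
servo_tool([
  [[-0.006,0,0.003],[0,0,0]],
  [[-0.012,0,0.007],[0,0,0]],
  [[-0.012,0,0.007],[0,0,0]],
])

```text
clock: 33.15
tcp_pos: [0.5865, 0.0269, 0.082]
orientation: [0.039, 2.616, -0.008]
contact_force: [-2.2, -0.2, -1.4]
grip_width: 0.0006
gripper_force: 1.5
```

Call:
servo_tool([
  [[0.05,0,0],[0,0,0]],
  [[0.15,0,-0.05],[0,0,0]],
  [[0.25,0,-0.2],[0,0,0]],
  [[0.3,0,-0.35],[0,0,0]],
  [[0.3,0,-0.5],[0,0,0]],
  [[0.3,0,-0.5],[0,0,0]],
  [[0.3,0,-0.5],[0,0,0]],
])

```text
clock: 33.85
tcp_pos: [0.4601, 0.0306, 0.155]
orientation: [0.039, 2.614, -0.011]
contact_force: [0.2, -0.2, -0.5]
grip_width: 0.0001
gripper_force: 0.0
```

Run:
```python
from h import *
im=bar();cv2.imwrite("pics/s8.png",im[...,::-1])
```

```text
top cap 52 lane xy -0.001 0.18 top z 0.157
top cap 56 lane xy 0.001 0.071 top z 0.156
top cap 48 lane xy 0.003 -0.039 top z 0.159
top cap 47 lane xy 0.005 -0.149 top z 0.156
top -0.24 184 [-0.054 -0.05  -0.043] [0.082 0.087]
top 0.12 182 [-0.054 -0.049 -0.043] [0.082 0.088]
side cap 66 lane xy 0.007 -0.152 top z 0.154
side cap 75 lane xy 0.004 -0.038 top z 0.154
side cap 89 lane xy 0.001 0.071 top z 0.154
side cap 113 lane xy 0.0 0.182 top z 0.154
side -0.24 179 [-0.056 -0.053 -0.046] [0.082 0.085]
side 0.12 321 [-0.056 -0.052 -0.046] [0.082 0.085]
```

View pics/s8.png

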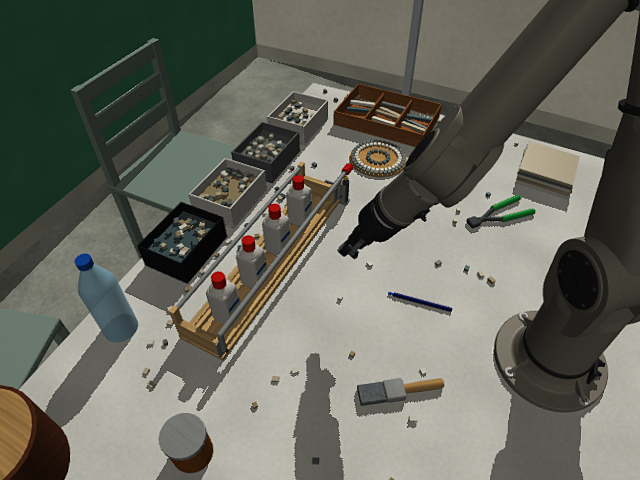

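The side view shows the bar up, the bottles at (298,195), (275,230), (250,258) and (220,290), and the jar and mosaic untouched. But the last 3 mm of push met only about 2 N, so I never felt the stop. I'll press again until I do.

Call:
servo_tool([
  [[-0.05,0,0.3],[0,0,0]],
  [[-0.15,0,0.45],[0,0,0]],
  [[-0.25,0,0.5],[0,0,0]],
  [[-0.29,0,0.5],[0,0,0]],
  [[-0.3,0,0.5],[0,0,0]],
  [[-0.3,0,0.5],[0,0,0]],
])

```text
clock: 34.55
tcp_pos: [0.5867, 0.0273, 0.0817]
orientation: [0.038, 2.617, -0.009]
contact_force: [-1.1, 0.9, -0.5]
grip_width: -0.0002
gripper_force: 0.6
```

Call:
servo_tool([
  [[-0.006,0,0.003],[0,0,0]],
  [[-0.006,0,0.003],[0,0,0]],
])

```text
clock: 34.75
tcp_pos: [0.5867, 0.0272, 0.0818]
orientation: [0.037, 2.619, -0.009]
contact_force: [-4.7, -0.1, -2.7]
grip_width: 0.0
gripper_force: 2.4
```

Call:
servo_tool([
  [[-0.006,0,0.003],[0,0,0]],
  [[-0.006,0,0.003],[0,0,0]],
])

```text
clock: 34.95
tcp_pos: [0.5871, 0.0273, 0.0813]
orientation: [0.037, 2.621, -0.008]
contact_force: [-9.7, 0.1, -0.7]
grip_width: -0.0001
gripper_force: 4.1
```

Run:
```python
from h import *
bar(); print(r.get_obs()["contact_force"].round(1))
```

```text
top cap 47 lane xy -0.001 0.179 top z 0.157
top cap 48 lane xy 0.001 0.071 top z 0.156
top cap 48 lane xy 0.004 -0.039 top z 0.155
top cap 42 lane xy 0.005 -0.151 top z 0.159
top -0.24 184 [-0.055 -0.05  -0.044] [0.082 0.088]
top 0.12 182 [-0.054 -0.049 -0.043] [0.081 0.086]
side cap 64 lane xy 0.007 -0.149 top z 0.155
side cap 75 lane xy 0.004 -0.039 top z 0.155
side cap 90 lane xy 0.002 0.071 top z 0.155
side cap 109 lane xy 0.001 0.182 top z 0.154
side 0.12 313 [-0.056 -0.052 -0.046] [0.082 0.085]
[-8.9  0.4 -1. ]
```

Call:
servo_tool([
  [[-0.007,0,0.004],[0,0,0]],
  [[-0.012,0,0.007],[0,0,0]],
  [[-0.012,0,0.007],[0,0,0]],
])

```text
clock: 35.35
tcp_pos: [0.5881, 0.0273, 0.0799]
orientation: [0.036, 2.625, -0.008]
contact_force: [-15.2, 0.3, -0.1]
grip_width: 0.0002
gripper_force: 6.9
```

Call:
servo_tool([
  [[0.05,0,0],[0,0,0]],
  [[0.15,0,-0.05],[0,0,0]],
  [[0.25,0,-0.2],[0,0,0]],
  [[0.3,0,-0.35],[0,0,0]],
  [[0.3,0,-0.5],[0,0,0]],
  [[0.3,0,-0.5],[0,0,0]],
  [[0.3,0,-0.5],[0,0,0]],
  [[0.3,0,-0.5],[0,0,0]],
])

```text
clock: 36.15
tcp_pos: [0.4667, 0.0303, 0.1529]
orientation: [0.039, 2.617, -0.008]
contact_force: [-0.4, 0.1, 0.1]
grip_width: -0.0002
gripper_force: 0.0
```

Run:
```python
from h import *
bar()
```

```text
top cap 53 lane xy -0.0 0.18 top z 0.158
top cap 56 lane xy 0.002 0.071 top z 0.157
top cap 50 lane xy 0.003 -0.039 top z 0.157
top cap 50 lane xy 0.005 -0.149 top z 0.157
top -0.24 186 [-0.054 -0.05  -0.044] [0.082 0.086]
top 0.12 185 [-0.054 -0.049 -0.043] [0.081 0.086]
side cap 67 lane xy 0.007 -0.152 top z 0.156
side cap 75 lane xy 0.005 -0.039 top z 0.154
side cap 90 lane xy 0.002 0.072 top z 0.154
side cap 113 lane xy 0.001 0.182 top z 0.155
side -0.24 175 [-0.056 -0.053 -0.046] [0.083 0.086]
side 0.12 316 [-0.056 -0.052 -0.046] [0.082 0.085]
```

Under 15 N the bar doesn't move, and it's at its shut position. All four bottles stand and nothing is touching them, so I'm handing in.

```bash
python3 -c "
from bench import r
print(r.hand_in())"
```

```text
the job is handed in; nothing more can be done
None
```

I stood all three tipped bottles upright in the lane beside the one already there and pushed the keeper bar shut; it didn't move under a 15 N push. The mosaic and jar were left alone, and the job is handed in, though the hand-in returned no verdict.

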